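# Drift a helmet stand's bolt holes into line and bolt it

## Task

The foot plate of the helmet display stand has swung so that its open bolt hole no longer lies over the hole in the base. Take the tapered drift from its wooden block and work it gently down through both holes until its collar sits on the foot plate, drawing the holes into line with the drift alone (do not push the stand with the gripper or the arm, and do not force the drift); then put the drift back standing in its own block, and push the bolt fully home through both holes, its flange flat on the foot plate. Leave the other things on the table where they are.

Things in the scene. Friction and masses are not known exactly. Their poses are not given: they have to be found in the camera images.
- base: Display stand's black base, fixed: 264 x 96 mm, 50 mm high, on levelling feet 0 to 6 mm high. Origin: underside centre; x along it, bolt-hole end at -x; z up. Its bolt hole (22 mm, upright, right through) is in an aluminium nut block clamped in a channel under the foot plate, at x = -75 mm, y = 0 give or take 4 mm: the exact y must be felt for, or seen through the plate's hole. All rigid.
- pivot (a point): Where the steel foot plate (206 x 60 mm, 8 mm thick, lying on the base, top face 58 mm above the base's underside) pivots on a fixed bolt: on the plate's top face, over base x = +45 mm, y = 0. The bolt's head stands 13 mm above the plate. The plate swings flat about it, with stiff friction: about 4 N across the open hole moves it, and it stays where it is left.
- post_top (a point): Top of the dome on the foot plate's post, 132 mm above the base's underside: post 18 mm thick, dome 84 mm across and 36 mm high, 42 mm beyond the pivot, 162 mm from the open hole.
- plate_hole (a point): Centre of the foot plate's open bolt hole, at the plate's top face (58 mm above the base's underside). 22 mm diameter, 8 mm deep, 120 mm from the pivot. At the start the plate is swung about 9 mm towards the base's -y, so this hole lies 5 to 13 mm off the base's hole and the two overlap only in a lens; swinging the plate brings them into line.
- drift: Tapered drift, steel, 0.2 kg, upright in one of two like wooden blocks. Origin: on its axis at the underside of its collar, which rests on the block's top, 64 mm above the table; z up. Above it: collar 36 mm diameter, 5 mm thick, then round handle 22 mm diameter up to 55 mm. Below: 21 mm diameter for 14 mm, then a straight taper to a flat 5 mm tip at 54 mm.
- drift_tip (a point): Tip of the drift, 54 mm below its collar's underside on its axis. Working the drift through takes under about 10 N of push if it may give way sideways; a firm stop early on means the tip stands on the nut block beside the hole. Stop as soon as the collar is felt on the plate: 10 N of push seats it, 15 N or more strains the stand.
- bolt: Hand bolt, 0.14 kg, upright in the other wooden block. Origin: on its axis at the underside of its flange, which rests on the block's top, 64 mm above the table; z up. Above it: flange 38 mm diameter, 4 mm thick, then round black knob 28 mm diameter up to 30 mm. Below: smooth shank 18 mm diameter, 44 mm long, the last 4 mm chamfered to 12 mm; pushed in, not screwed.
- block_a: The drift's block: a 64 mm wooden cube, fixed, with an upright through hole 26 mm in diameter in its centre. Origin: centre of its underside. The drift stands in it, and goes back into it.
- block_b: The bolt's block, like the other one. Origin: centre of its underside.
- mini_helmet: Bystander: white miniature football helmet, about 116 mm across, 107 mm high. Origin: underside centre.
- marker: Bystander: black marker pen 135 mm long, 12 mm thick, lying along its x. Origin: underside centre.
- tape_roll: Bystander: roll of clear tape, 90 mm diameter, 24 mm high, lying flat. Origin: underside centre.
- card_case: Bystander: clear card case 80 x 110 x 12 mm lying flat. Origin: underside centre.
- pen_cup: Bystander: grey cup, 76 mm across, 95 mm high. Origin: underside centre.
- puck_box: Bystander: cardboard box 90 x 90 x 60 mm. Origin: underside centre.
Things that resemble listed ones, but are neither listed nor needed, are in the scene too. Leave any blue look-alike of the block_a alone. What is shaped like the bolt but purple is not meant.

How it is judged:
By the outcome, as a careful person would: the job done as asked, in the order asked, and still so for the second after the job is handed in, with the robot touching nothing.
It also fails if it takes over 72 s, if anything falls off the work surface, if the arm or the gripper's body presses on something with over 40 N, if the wrist force passes 120 N, or if a joint passes its speed limit or range.

## Robot

A 6-joint arm with a two-finger parallel gripper is mounted at the origin on the work surface. World frame = base frame: x ahead of the robot, y to its left, z up, the work surface at z = 0. Lengths are in mm, angles in rad, forces in N, time in s.
With the tool pointing down it reaches from about 300 to 825 mm from the base axis. Payload 5.4 kg.
Tool frame: the origin (TCP) lies at the very end of the fingers, on their centre line; the grasp point (between the pads) lies 19 mm behind it; z points along the fingers, y is the line along which they close (so a half turn about z gives the same grasp; the last joint's range is limited). The gripper opens to 92 mm and grips with 3 to 60 N. Pads are 20 mm wide; open, the fingers measure 128 mm over their backs; the gripper's body (75 mm by 189 mm) begins 69 mm behind the grasp point.
Start: joints at [1.068, 0.158, 1.597, -0, 1.386, -0.21], TCP at [165.975, 550.507, 214.601] pointing down, gripper open.
Joint ranges: [-2.91, 2.91], [-0.94, 2.29], [0.18, 2.7], [-1.29, 4.43], [0.17, 2.64], [-3, 3]. Speed limits (rad/s): [2.57, 2.57, 3.14, 3.14, 3.14, 3.14].

## Interface

Orientations are given as a unit quaternion [x, y, z, w].
In Python, from workcell import ctrl gives the robot as it stands.
- The arm moves only by the tool servo_tool, never from a script. Its argument "motion" is a list of rows, each an object of numbers: "dx", "dy", "dz": the shift along the tool's x, y, z in mm; "ax", "ay", "az": the turn, a rotation vector about the tool's x, y, z in degrees. A call has 1 to 5 rows; each row shifts and turns the commanded pose from where the row before left it, along the tool's axes as they then stand; what a row does not reach is not made up. A row lasts 1/10 s, in which the tool goes at most 50 mm and 8.59 degrees, less where a joint would pass 70% of its speed; a pose out of reach is approached as far as the arm can. A call is refused whole if a number of a shift passes 50 or a number of a turn 8.59, either way. A call with a gripper value outside its range is refused whole. "fingers" is the finger opening in mm, from 0 to 91.9, set as the call begins (left out, the last holds). The fingers move at their own pace and stop on an object; the grip force is fixed at half the most. Time passes only in rows, so rows that do not move let the fingers close. It gives the time, the measured TCP pose, the force, the opening and the grip force at its end, in the units of the state.
- ctrl.get_obs(): the state, without advancing time (a new reading comes with each control period).
- ctrl.read_camera(name): name is "scene" or "top" or "wrist"; returns the picture (384x512x3 uint8, red, green, blue); there is no depth.
- ctrl.camera_model(name): a dict with "mtx" (3x3 intrinsics, pixels), "eye" and "attitude" of the camera in the world. Camera axes: x right, y down, z forward; pixel columns grow to the right and rows downward; lengths in mm; the calibration is good to about 2 mm. A picture is of the moment at which its call begins: read the wrist's pose just before it. camera_model takes no time and is no camera call; for the wrist camera it gives the pose at the moment of the call.
- ctrl.close_job(): hands the job in; it is judged then, once.
The state is a dict: "t": time; "joint_pos": joint angles; "dq": joint speeds; "effort": joint torques, N m; "ee_pos": TCP position; "tcp_rot": TCP orientation; "force": force on the tool from outside, world axes, zero at the start; "torque": the same for the moment, N m; "finger_gap": finger opening in mm; "grasp_force": force on a finger pad.
Only numpy, scipy, OpenCV 4.12 (cv2) and the standard library are available. Lean on these libraries where they do the work, as an engineer would, in place of code of your own. Each camera call takes 0.05 s, during which the arm holds its last target. There are 200 camera calls.

## Working session

There is one attempt and no reset: what is moved stays moved. The work goes in short steps, Python scripts to look and compute and a tool call to move; the robot and the scene stay as the last step left them, time stands still between calls to the robot, and variables do not carry over. Pictures are saved under pics/ and viewed, at most 10 in all, crops included, and the job is handed in when it is done.

Besides the shell and the picture viewer there is one more tool, called after "Call:" in YAML: its name, and indented under it one key for each argument. servo_tool: Moves the arm, as the interface text tells. Its arguments: {"type":"object","properties":{"motion":{"type":"array"},"fingers":{"type":"number"}},"required":["motion"]}

```bash
mkdir -p pics; ls
python3 - <<'E'
from workcell import ctrl
import cv2,json
o=ctrl.get_obs();print(o)
ims=[]
for n in("scene","top"):
    m=ctrl.camera_model(n);print(n,m)
    im=ctrl.read_camera(n);cv2.imwrite(f"pics/{n}0.png",cv2.resize(im[:,:,::-1],(800,600),interpolation=cv2.INTER_CUBIC))
    cv2.imwrite(f"pics/raw_{n}0.png",im[:,:,::-1])
E
```

```text
pics
{'t': 0.0, 'joint_pos': array([ 1.06789484e+00,  1.59039900e-01,  1.59821718e+00, -3.81525433e-05,
        1.38620708e+00, -2.10059275e-01]), 'dq': array([-0.00096895, -0.00085331,  0.0020716 , -0.00016719, -0.00176272,
        0.00019781]), 'effort': array([ 7.94507341e-04, -3.85564685e+01, -3.22117031e+01,  7.02882092e-02,
        3.77687055e-02, -1.62012830e-04]), 'ee_pos': array([165.68848416, 549.95592043, 213.63160739]), 'tcp_rot': array([ 1.45894932e-01,  9.89299648e-01, -8.83466914e-04, -3.08987417e-04]), 'force': array([-1.07015191,  0.35761062, -1.02793596]), 'torque': array([-0.01794903, -0.01541093, -0.02606641]), 'grasp_force': 0.0, 'finger_gap': 91.98533293081253}
scene {'mtx': array([[489.08431798,   0.        , 254.29926545],
       [  0.        , 489.08431798, 191.69921605],
       [  0.        ,   0.        ,   1.        ]]), 'eye': array([1200.40687605,  792.71645725, 1389.34510389]), 'attitude': array([ 0.31865802,  0.8876299 , -0.3131568 , -0.11181698])}
top {'mtx': array([[347.20713237,   0.        , 253.72256723],
       [  0.        , 347.20713237, 193.01044593],
       [  0.        ,   0.        ,   1.        ]]), 'eye': array([ 343.0301587 ,   15.44683332, 1155.4427621 ]), 'attitude': array([-0.69901554,  0.70862855, -0.07173956,  0.06384578])}
```

View pics/top0.png

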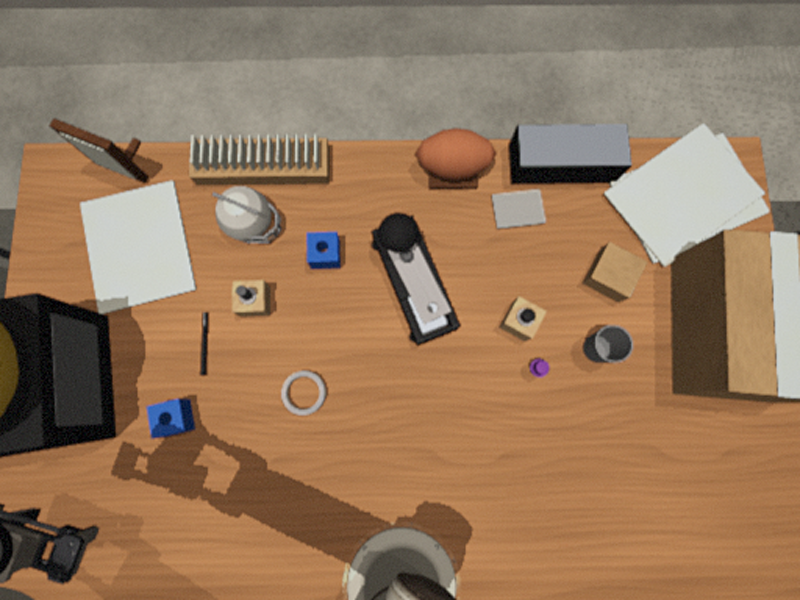

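View pics/scene0.png

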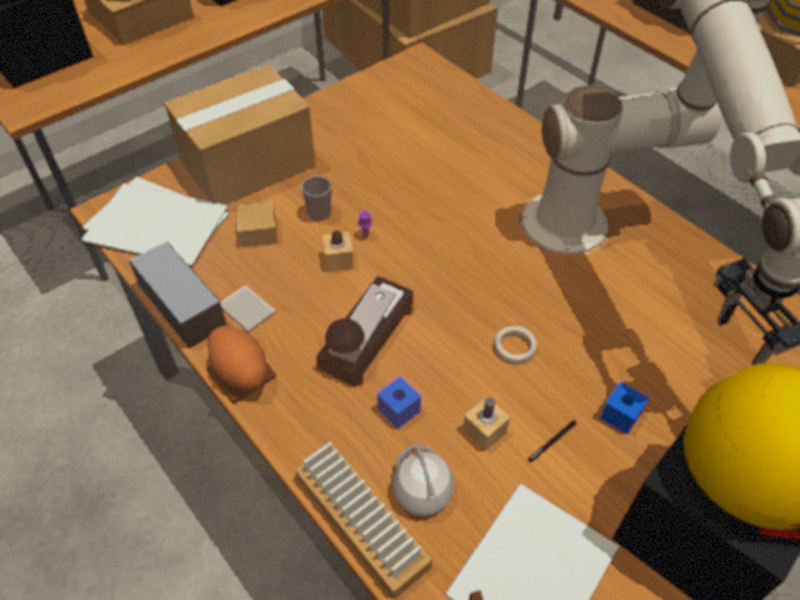

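The top view (800×600) shows the drift in its wooden block at about (247,295), the bolt in its block at (527,316), the plate hole at about (432,308), and the dome at (399,232). The purple look-alike is at (539,367) and the blue blocks are at (323,250) and (170,417).

```bash
cat > h.py <<'E'
import numpy as np,cv2
from scipy.spatial.transform import Rotation as R
from workcell import ctrl
def ray(m,uv):
    d=R.from_quat(m["attitude"]).as_matrix()@np.linalg.inv(m["mtx"])@[uv[0],uv[1],1]
    return np.array(m["eye"]),d
def onz(m,uv,z):
    e,d=ray(m,uv);return e+d*(z-e[2])/d[2]
def proj(m,p):
    q=m["mtx"]@(R.from_quat(m["attitude"]).as_matrix().T@(np.asarray(p,float)-m["eye"]));return q[:2]/q[2]
def tool(dp):  # world shift -> tool axes, now
    o=ctrl.get_obs();return R.from_quat(o["tcp_rot"]).as_matrix().T@dp
def st():
    o=ctrl.get_obs();print("t",round(o["t"],2),"p",o["ee_pos"].round(1),"F",o["force"].round(1),"T",o["torque"].round(2),"gap",round(o["finger_gap"],1),"j",o["joint_pos"].round(2));print("R",R.from_quat(o["tcp_rot"]).as_matrix().round(3).tolist());return o
E
python3 - <<'E'
from h import *
T=ctrl.camera_model("top");S=ctrl.camera_model("scene");k=.64
for n,c,uv,z in [("drifttop",T,(242,289),119),("driftblock",T,(250,297),64),("bolt top",T,(527,316),94),("boltblock",T,(525,318),64),("plhole",T,(432,308),60),("dome",T,(399,229),120),
 ("s drift",S,(489,402),119),("s block",S,(487,418),64),("s bolt",S,(337,237),94),("s hole",S,(381,295),60),("s dome",S,(346,333),132),("s pivot",S,(361,313),65),("pivot",T,(407,255),65)]:
    print(n,onz(c,np.array(uv)*k,z).round(0))
for c,n in((T,"top"),):
    W=ctrl.camera_model("wrist")
    o=ctrl.get_obs();Rt=R.from_quat(o["tcp_rot"]).as_matrix();print("wrist cam in tool",Rt.T@(W["eye"]-o["ee_pos"]),(Rt.T@R.from_quat(W["attitude"]).as_matrix()).round(3),W["mtx"],Rt.round(3))
a=cv2.imread("pics/raw_top0.png")[130:270,130:360]
cv2.imwrite("pics/crop1.png",cv2.resize(a,(800,487),interpolation=cv2.INTER_CUBIC))
E
```

```text
drifttop [573. 303. 119.]
driftblock [569. 301.  64.]
bolt top [ 517. -257.   94.]
boltblock [ 518. -260.   64.]
plhole [542. -71.  60.]
dome [692.  -5. 120.]
s drift [576. 310. 119.]
s block [578. 313.  64.]
s bolt [ 528. -247.   94.]
s hole [541. -68.  60.]
s dome [694.  11. 132.]
s pivot [609. -53.  65.]
pivot [654. -22.  65.]
wrist cam in tool [ 7.65958469e+01 -8.84317953e-03 -1.70182201e+02] [[-0.001 -0.962 -0.272]
 [ 1.    -0.001  0.   ]
 [-0.    -0.272  0.962]] [[296.49921961   0.         256.74539289]
 [  0.         296.49921961 187.90307004]
 [  0.           0.           1.        ]] [[-0.957  0.289 -0.001]
 [ 0.289  0.957 -0.002]
 [ 0.    -0.002 -1.   ]]
```

View pics/crop1.png

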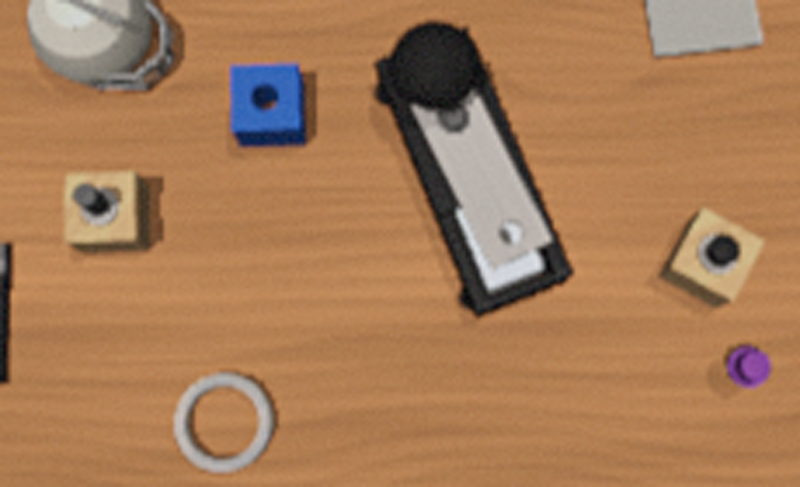

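The close crop shows the drift handle top at (86,195) and its collar at (99,208). The bolt knob is at (721,249) and the plate hole at (510,233), with part of the white nut block visible through it. I'm moving clear of the tall display on the left, then over the drift for a wrist look.

Call:
servo_tool:
  motion:
    - {"dx":-13,"dy":-44}
    - {"dx":-13,"dy":-44}
    - {"dx":-13,"dy":-44}
    - {"dx":-13,"dy":-44}
    - {"dx":-13,"dy":-44}

```text
schema error: expected keys dx, dy, dz, ax, ay, az
```

Call:
servo_tool:
  motion:
    - {"dx":-40,"dy":10}
    - {"dx":-40,"dy":10}
    - {"dx":-40,"dy":10}
    - {"dx":-40,"dy":10}
    - {"dx":-40,"dy":10}

```text
schema error: expected keys dx, dy, dz, ax, ay, az
```

Call:
servo_tool:
  motion:
    - {"dx":-40,"dy":10}
    - {"dx":-40,"dy":10}
    - {"dx":-40,"dy":10}
    - {"dx":-40,"dy":10}
    - {"dx":0,"dy":10}

```text
schema error: expected keys dx, dy, dz, ax, ay, az
```

Call:
servo_tool:
  motion:
    - {"dx":0}
    - {"dx":0}
    - {"dx":0}

```text
schema error: expected keys dx, dy, dz, ax, ay, az
```

Run:
```python
from h import *
st();W=ctrl.camera_model("wrist");im=ctrl.read_camera("wrist");cv2.imwrite("pics/w1.png",im[:,:,::-1]);np.save("w1.npy",W,allow_pickle=True)
```

```text
t 0.1 p [165.7 550.  213.7] F [-0.1 -0.9 -0.3] T [-0.01 -0.02  0.05] gap 91.8 j [ 1.07  0.16  1.6  -0.    1.39 -0.21]
R [[-0.957, 0.289, -0.001], [0.289, 0.957, -0.002], [0.0, -0.002, -1.0]]
```

View pics/w1.png

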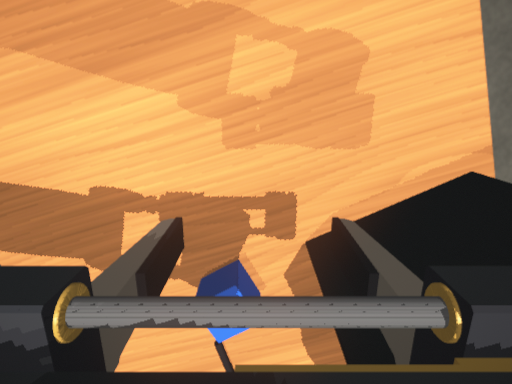

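That picture was taken at the start pose because the moves were refused: every key is required in a row. It shows only the blue block at (225,300) between the fingers.

Call:
servo_tool:
  motion:
    - {"dx":-13,"dy":-44,"dz":0,"ax":0,"ay":0,"az":0}
    - {"dx":-13,"dy":-44,"dz":0,"ax":0,"ay":0,"az":0}
    - {"dx":-13,"dy":-44,"dz":0,"ax":0,"ay":0,"az":0}
    - {"dx":-13,"dy":-44,"dz":0,"ax":0,"ay":0,"az":0}
    - {"dx":-13,"dy":-44,"dz":0,"ax":0,"ay":0,"az":0}

```text
t: 0.65
ee_pos: [164.1, 319.4, 214.0]
tcp_rot: [0.145, 0.989, -0.0, -0.0]
force: [0.6, -0.1, 1.1]
finger_gap: 91.7
grasp_force: 0.0
```

Call:
servo_tool:
  motion:
    - {"dx":-40,"dy":10,"dz":0,"ax":0,"ay":0,"az":0}
    - {"dx":-40,"dy":10,"dz":0,"ax":0,"ay":0,"az":0}
    - {"dx":-40,"dy":10,"dz":0,"ax":0,"ay":0,"az":0}
    - {"dx":-40,"dy":10,"dz":0,"ax":0,"ay":0,"az":0}
    - {"dx":-40,"dy":10,"dz":0,"ax":0,"ay":0,"az":0}

```text
t: 1.15
ee_pos: [372.2, 310.7, 214.4]
tcp_rot: [0.146, 0.989, 0.0, -0.0]
force: [-0.3, 0.3, -0.0]
finger_gap: 92.1
grasp_force: 0.0
```

Call:
servo_tool:
  motion:
    - {"dx":-40,"dy":10,"dz":0,"ax":0,"ay":0,"az":0}
    - {"dx":-40,"dy":10,"dz":0,"ax":0,"ay":0,"az":0}
    - {"dx":-40,"dy":10,"dz":0,"ax":0,"ay":0,"az":0}
    - {"dx":-40,"dy":10,"dz":0,"ax":0,"ay":0,"az":0}
    - {"dx":0,"dy":10,"dz":0,"ax":0,"ay":0,"az":0}

```text
t: 1.65
ee_pos: [541.8, 311.0, 213.3]
tcp_rot: [0.148, 0.989, -0.001, 0.0]
force: [-0.8, -0.2, -0.5]
finger_gap: 92.0
grasp_force: 0.0
```

Call:
servo_tool:
  motion:
    - {"dx":0,"dy":0,"dz":0,"ax":0,"ay":0,"az":0}
    - {"dx":0,"dy":0,"dz":0,"ax":0,"ay":0,"az":0}
    - {"dx":0,"dy":0,"dz":0,"ax":0,"ay":0,"az":0}

```text
t: 1.95
ee_pos: [537.1, 313.2, 214.8]
tcp_rot: [0.145, 0.989, -0.0, -0.0]
force: [-0.8, -0.8, -0.0]
finger_gap: 91.9
grasp_force: 0.0
```

```bash
cat > w.py <<'E'
import sys;from h import *
st();W=ctrl.camera_model("wrist");im=ctrl.read_camera("wrist");n=sys.argv[1]
cv2.imwrite(f"pics/{n}.png",im[:,:,::-1]);np.save(n+".npy",W,allow_pickle=True)
E
python3 w.py w2
```

```text
t 1.95 p [537.1 313.2 214.8] F [-0.8 -0.8 -0. ] T [-0.01 -0.    0.  ] gap 91.9 j [ 0.33  0.28  1.46 -0.    1.41 -0.95]
R [[-0.958, 0.288, -0.0], [0.288, 0.958, -0.0], [0.0, -0.0, -1.0]]
```

View pics/w2.png

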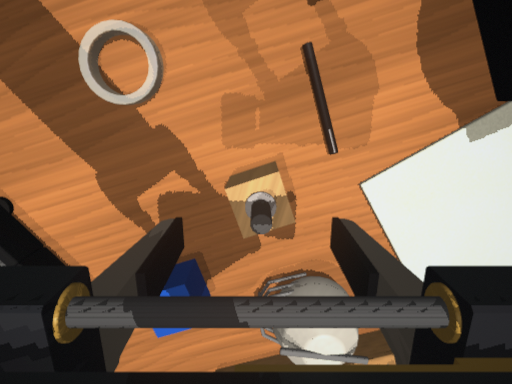

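The wrist view shows the drift between the fingers: handle top at about (262,226), collar at about (260,205). The helmet is at (315,315) and the blue block at (182,295).

Run:
```python
from h import *
W=np.load("w2.npy",allow_pickle=True).item();T=ctrl.camera_model("top");S=ctrl.camera_model("scene")
print("top",onz(W,(262,226),119),"collar",onz(W,(261,206),69))
f=lambda x,y:(130+x*230/800,130+y*140/487)
for n,x,y,z in [("dtop",86,195,119),("dcol",99,208,69),("dblock",101,209,64),("bolt",721,249,94),("flange",719,252,68),("bblock",717,255,64),("hole",510,233,58),("dome",436,62,132),("pivot",454,115,70)]:
    print(n,onz(T,f(x,y),z).round(1))
for p in [(573,305,119),(573,305,69)]: print(proj(W,p),proj(T,p)*1.5625,proj(S,p)*1.5625)
print("helm",onz(W,(315,325),80))
```

```text
top [573.68622617 307.48371767 119.        ] collar [570.73714134 308.07076556  69.        ]
dtop [569.9 303.4 119. ]
dcol [568.5 304.9  69. ]
dblock [568.6 304.4  64. ]
bolt [ 518.9 -257.2   94. ]
flange [ 520.5 -261.9   68. ]
bblock [ 518.4 -260.9   64. ]
hole [542.4 -71.9  58. ]
dome [683.7  -4.6 132. ]
pivot [652.6 -21.8  70. ]
[259.33607913 226.05631744] [240.99739107 289.15340802] [488.29064089 399.36109574]
[258.96342896 208.55585112] [247.65042405 294.38431028] [485.97920355 412.61776623]
helm [734.37028513 328.5821952   80.        ]
```

Call:
servo_tool:
  motion:
    - {"dx":-35,"dy":4,"dz":10,"ax":0,"ay":0,"az":0}
    - {"dx":0,"dy":0,"dz":35,"ax":0,"ay":0,"az":0}
    - {"dx":0,"dy":0,"dz":35,"ax":0,"ay":0,"az":0}
    - {"dx":0,"dy":0,"dz":35,"ax":0,"ay":0,"az":0}
    - {"dx":0,"dy":0,"dz":23,"ax":0,"ay":0,"az":0}

```text
t: 2.5
ee_pos: [570.8, 306.3, 74.0]
tcp_rot: [0.146, 0.989, -0.001, -0.001]
force: [0.3, -0.5, -0.6]
finger_gap: 92.1
grasp_force: 0.0
```

Call:
servo_tool:
  motion:
    - {"dx":0,"dy":0,"dz":0,"ax":0,"ay":0,"az":0}
    - {"dx":0,"dy":0,"dz":0,"ax":0,"ay":0,"az":0}

```text
t: 2.7
ee_pos: [572.8, 306.9, 77.5]
tcp_rot: [0.146, 0.989, 0.0, 0.0]
force: [0.2, -0.3, 1.3]
finger_gap: 91.5
grasp_force: 0.0
```

Call:
servo_tool:
  motion:
    - {"dx":0,"dy":0,"dz":0,"ax":0,"ay":0,"az":0}
    - {"dx":0,"dy":0,"dz":0,"ax":0,"ay":0,"az":0}
    - {"dx":0,"dy":0,"dz":0,"ax":0,"ay":0,"az":0}
    - {"dx":0,"dy":0,"dz":0,"ax":0,"ay":0,"az":0}
    - {"dx":0,"dy":0,"dz":0,"ax":0,"ay":0,"az":0}
  fingers: 15

```text
t: 3.2
ee_pos: [573.1, 306.7, 76.9]
tcp_rot: [0.146, 0.989, 0.0, 0.0]
force: [0.9, -0.8, 0.4]
finger_gap: 54.0
grasp_force: 0.0
```

Call:
servo_tool:
  motion:
    - {"dx":0,"dy":0,"dz":0,"ax":0,"ay":0,"az":0}
    - {"dx":0,"dy":0,"dz":0,"ax":0,"ay":0,"az":0}
    - {"dx":0,"dy":0,"dz":0,"ax":0,"ay":0,"az":0}
    - {"dx":0,"dy":0,"dz":0,"ax":0,"ay":0,"az":0}
    - {"dx":0,"dy":0,"dz":0,"ax":0,"ay":0,"az":0}

```text
t: 3.7
ee_pos: [572.9, 306.7, 76.5]
tcp_rot: [0.146, 0.989, -0.0, -0.0]
force: [-0.7, 0.5, 0.3]
finger_gap: 21.4
grasp_force: 30.0
```

Call:
servo_tool:
  motion:
    - {"dx":0,"dy":0,"dz":-10,"ax":0,"ay":0,"az":0}
    - {"dx":0,"dy":0,"dz":-30,"ax":0,"ay":0,"az":0}
    - {"dx":0,"dy":0,"dz":-35,"ax":0,"ay":0,"az":0}
    - {"dx":0,"dy":0,"dz":-35,"ax":0,"ay":0,"az":0}
    - {"dx":0,"dy":0,"dz":-30,"ax":0,"ay":0,"az":0}

```text
t: 4.2
ee_pos: [572.9, 306.7, 219.0]
tcp_rot: [0.146, 0.989, 0.0, 0.0]
force: [0.9, 0.4, -2.4]
finger_gap: 21.1
grasp_force: 30.0
```

Call:
servo_tool:
  motion:
    - {"dx":-14,"dy":-37,"dz":0,"ax":0,"ay":0,"az":0}
    - {"dx":-14,"dy":-37,"dz":0,"ax":0,"ay":0,"az":0}
    - {"dx":-14,"dy":-37,"dz":0,"ax":0,"ay":0,"az":0}
    - {"dx":-14,"dy":-37,"dz":0,"ax":0,"ay":0,"az":0}
    - {"dx":-14,"dy":-37,"dz":0,"ax":0,"ay":0,"az":0}

```text
t: 4.7
ee_pos: [586.1, 107.9, 216.9]
tcp_rot: [0.146, 0.989, -0.0, -0.0]
force: [0.5, 0.7, -2.4]
finger_gap: 21.4
grasp_force: 30.0
```

Call:
servo_tool:
  motion:
    - {"dx":-14,"dy":-37,"dz":0,"ax":0,"ay":0,"az":0}
    - {"dx":-14,"dy":-37,"dz":0,"ax":0,"ay":0,"az":0}
    - {"dx":-14,"dy":-37,"dz":0,"ax":0,"ay":0,"az":0}
    - {"dx":-14,"dy":-37,"dz":0,"ax":0,"ay":0,"az":0}
    - {"dx":0,"dy":0,"dz":0,"ax":0,"ay":0,"az":-8}

```text
t: 5.2
ee_pos: [597.3, -53.4, 216.8]
tcp_rot: [0.078, 0.997, -0.001, 0.0]
force: [-0.0, 0.8, -2.0]
finger_gap: 21.4
grasp_force: 30.0
```

Call:
servo_tool:
  motion:
    - {"dx":0,"dy":0,"dz":0,"ax":0,"ay":0,"az":-8}
    - {"dx":0,"dy":0,"dz":0,"ax":0,"ay":0,"az":-8}
    - {"dx":0,"dy":0,"dz":0,"ax":0,"ay":0,"az":-8}
    - {"dx":0,"dy":0,"dz":0,"ax":0,"ay":0,"az":-8}
    - {"dx":0,"dy":0,"dz":0,"ax":0,"ay":0,"az":0}

```text
t: 5.7
ee_pos: [597.2, -48.4, 216.8]
tcp_rot: [-0.201, 0.979, 0.0, -0.0]
force: [0.4, -0.0, -2.3]
finger_gap: 21.5
grasp_force: 30.0
```

Call:
servo_tool:
  motion:
    - {"dx":0,"dy":0,"dz":0,"ax":0,"ay":0,"az":0}
    - {"dx":0,"dy":0,"dz":0,"ax":0,"ay":0,"az":0}

```text
t: 5.9
ee_pos: [597.3, -48.5, 216.7]
tcp_rot: [-0.2, 0.98, 0.0, -0.0]
force: [-0.3, 0.4, -3.2]
finger_gap: 20.9
grasp_force: 30.0
```

```bash
python3 w.py w3
python3 - <<'E'
import cv2
a=cv2.imread("pics/w3.png")[60:300,110:430];cv2.imwrite("pics/w3c.png",cv2.resize(a,(800,600),interpolation=cv2.INTER_CUBIC))
E
```

```text
t 5.9 p [597.3 -48.5 216.7] F [-0.3  0.4 -3.2] T [ 0.09 -0.02 -0.01] gap 20.9 j [-0.28  0.22  1.52  0.    1.4  -2.26]
R [[-0.92, -0.392, -0.0], [-0.392, 0.92, 0.0], [0.0, 0.0, -1.0]]
```

View pics/w3c.png

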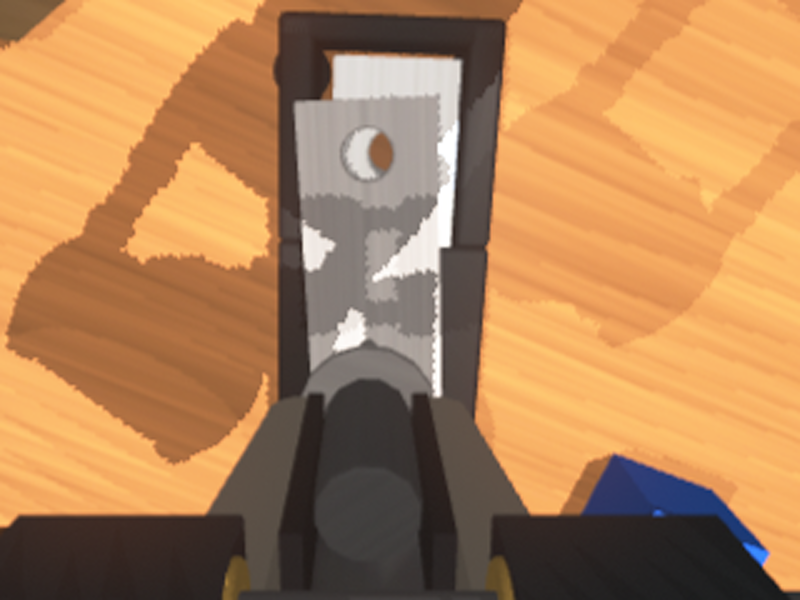

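The crop (2.5× from (110,60)) shows the plate hole centred at (367,154), about 52 px wide. The nut-hole lens is on its right, with its left edge at x≈368. The drift is held centrally, its handle top at (367,512). Checking the projections against the model:

Run:
```python
from h import *
W=np.load("w3.npy",allow_pickle=True).item();o=ctrl.get_obs();M=R.from_quat(o["tcp_rot"]).as_matrix();p0=o["ee_pos"]
c=lambda x,y:np.array([110+x/2.5,60+y/2.5])
tp=lambda u,z:(M.T@(onz(W,u,z)-p0)).round(1)
ic=lambda t:((proj(W,p0+M@np.array(t,float))-[110,60])*2.5).round(0)
print("handle top centre/edges pred",ic([0,0,-42.5]),ic([0,11,-42.5]),ic([11,0,-42.5]),ic([-11,0,-42.5]),"collar front",ic([18,0,7.5]),ic([18,0,12.5]),ic([0,18,7.5]),"tip",ic([0,0,66.5]))
print("handle meas",tp(c(367,512),p0[2]+42.5))
for z in (58,61,64):
    print(z,"plate hole",tp(c(367,154),z),"edges",tp(c(341,154),z),tp(c(393,154),z),tp(c(367,126),z),tp(c(367,182),z),"nut left edge",tp(c(368,152),z-8),"world",onz(W,c(367,154),z).round(1))
print("base corners",[tp(c(*q),55).tolist() for q in((280,15),(505,22),(487,248))])
a=cv2.imread("pics/w3.png")[95:150,225:290]
cv2.imwrite("pics/w3d.png",cv2.resize(a,None,fx=9,fy=9,interpolation=cv2.INTER_CUBIC))
```

```text
handle top centre/edges pred [367. 521.] [424. 521.] [367. 470.] [367. 570.] collar front [367. 352.] [367. 346.] [436. 418.] tip [367. 348.]
handle meas [  2.    0.  -42.5]
58 plate hole [5.840e+01 1.000e-01 1.587e+02] edges [ 58.4 -11.1 158.7] [ 58.4  11.4 158.7] [7.020e+01 1.000e-01 1.587e+02] [4.640e+01 1.000e-01 1.587e+02] nut left edge [ 58.9   0.6 166.7] world [543.6 -71.3  58. ]
61 plate hole [5.860e+01 1.000e-01 1.557e+02] edges [ 58.6 -11.  155.7] [ 58.6  11.3 155.7] [7.020e+01 1.000e-01 1.557e+02] [4.670e+01 1.000e-01 1.557e+02] nut left edge [ 59.    0.6 163.7] world [543.4 -71.4  61. ]
64 plate hole [5.880e+01 1.000e-01 1.527e+02] edges [ 58.8 -10.9 152.7] [ 58.7  11.2 152.7] [7.030e+01 1.000e-01 1.527e+02] [4.700e+01 1.000e-01 1.527e+02] nut left edge [ 59.2   0.6 160.7] world [543.3 -71.4  64. ]
base corners [[114.9, -36.1, 161.7], [112.1, 57.8, 161.7], [16.6, 54.4, 161.7]]
```

View pics/w3d.png

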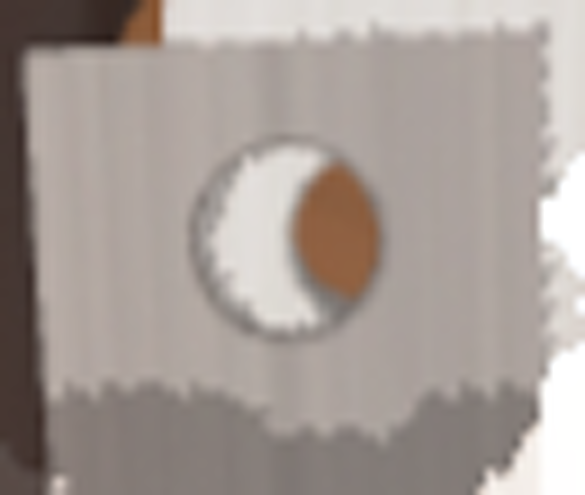

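The 9× crop (raw offset (225,95)) puts the plate hole at x 190–381, y 135–343. The open brown lens runs from x 290 to 380, so the nut hole is about 11.5 mm off in tool +y. I'll aim the tip at the lens centre, a tool shift of (59, 6).

Call:
servo_tool:
  motion:
    - {"dx":30,"dy":3,"dz":0,"ax":0,"ay":0,"az":0}
    - {"dx":29,"dy":3,"dz":0,"ax":0,"ay":0,"az":0}
    - {"dx":0,"dy":0,"dz":30,"ax":0,"ay":0,"az":0}
    - {"dx":0,"dy":0,"dz":30,"ax":0,"ay":0,"az":0}
    - {"dx":0,"dy":0,"dz":15,"ax":0,"ay":0,"az":0}

```text
t: 6.45
ee_pos: [539.2, -65.8, 139.1]
tcp_rot: [-0.201, 0.98, 0.001, -0.002]
force: [-1.0, -0.1, -3.0]
finger_gap: 21.5
grasp_force: 30.0
```

Call:
servo_tool:
  motion:
    - {"dx":0,"dy":0,"dz":0,"ax":0,"ay":0,"az":0}
    - {"dx":0,"dy":0,"dz":0,"ax":0,"ay":0,"az":0}
    - {"dx":0,"dy":0,"dz":3,"ax":0,"ay":0,"az":0}
    - {"dx":0,"dy":0,"dz":3,"ax":0,"ay":0,"az":0}
    - {"dx":0,"dy":0,"dz":0,"ax":0,"ay":0,"az":0}

```text
t: 6.95
ee_pos: [541.1, -66.3, 135.9]
tcp_rot: [-0.201, 0.98, -0.0, 0.0]
force: [-0.6, -0.4, -2.7]
finger_gap: 21.1
grasp_force: 30.0
```

Run:
```python
from h import *
st();im=ctrl.read_camera("wrist")[140:270,150:364,::-1];cv2.imwrite("pics/w4.png",cv2.resize(im,None,fx=3.5,fy=3.5,interpolation=cv2.INTER_CUBIC))
```

```text
t 6.95 p [541.1 -66.3 135.9] F [-0.6 -0.4 -2.7] T [-0.01  0.05 -0.06] gap 21.1 j [-0.34  0.16  1.76 -0.    1.22 -2.32]
R [[-0.919, -0.394, 0.0], [-0.394, 0.919, -0.0], [-0.0, -0.0, -1.0]]
```

View pics/w4.png

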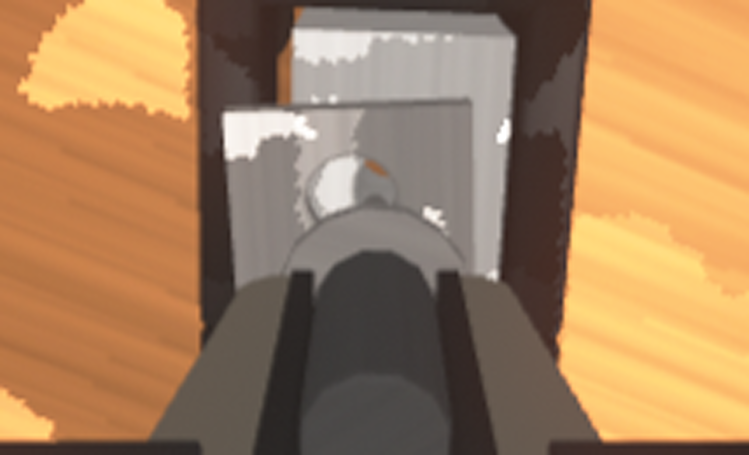

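The tip peeks out at (376,203), centred across the lens (x 357–397 in this crop), and it is still above the plate. I'm lowering it gently while watching force.

Call:
servo_tool:
  motion:
    - {"dx":0,"dy":0,"dz":2.5,"ax":0,"ay":0,"az":0}
    - {"dx":0,"dy":0,"dz":2.5,"ax":0,"ay":0,"az":0}
    - {"dx":0,"dy":0,"dz":2.5,"ax":0,"ay":0,"az":0}
    - {"dx":0,"dy":0,"dz":2.5,"ax":0,"ay":0,"az":0}
    - {"dx":0,"dy":0,"dz":0,"ax":0,"ay":0,"az":0}

```text
t: 7.5
ee_pos: [540.5, -66.1, 125.0]
tcp_rot: [-0.201, 0.98, 0.0, -0.0]
force: [-0.9, 0.3, -1.8]
finger_gap: 21.4
grasp_force: 30.0
```

Run:
```python
from h import *
st();W=ctrl.camera_model("wrist");o=ctrl.get_obs();M=R.from_quat(o["tcp_rot"]).as_matrix()
W["eye"]=np.array(W["eye"])+[0,0,135.9-o["ee_pos"][2]]
p=np.array([541.1,-66.3,135.9]);c=lambda x,y:np.array([150+x/3.5,140+y/3.5])
for n,u in(("hole back edge",(352,150)),("left",(306,190)),("right",(398,190)),("nut left",(357,190))): print(n,[(M.T@(onz(W,c(*u),z)-p)).round(1).tolist() for z in(52,60)])
```

```text
t 7.5 p [540.5 -66.1 125. ] F [-0.9  0.3 -1.8] T [0.09 0.02 0.02] gap 21.4 j [-0.34  0.17  1.77 -0.    1.2  -2.32]
R [[-0.919, -0.394, -0.001], [-0.394, 0.919, 0.0], [0.001, 0.001, -1.0]]
hole back edge [[10.0, -5.1, 83.9], [12.1, -4.9, 75.9]]
left [[-0.6, -16.9, 83.9], [1.9, -16.4, 75.9]]
right [[-0.6, 6.6, 83.9], [1.9, 6.4, 75.9]]
nut left [[-0.6, -3.9, 83.9], [1.9, -3.8, 75.9]]
```

Call:
servo_tool:
  motion:
    - {"dx":0.7,"dy":1,"dz":1,"ax":0,"ay":0,"az":0}
    - {"dx":0,"dy":0,"dz":1.5,"ax":0,"ay":0,"az":0}
    - {"dx":0,"dy":0,"dz":1.5,"ax":0,"ay":0,"az":0}
    - {"dx":0,"dy":0,"dz":1.5,"ax":0,"ay":0,"az":0}
    - {"dx":0,"dy":0,"dz":0,"ax":0,"ay":0,"az":0}

```text
t: 8.0
ee_pos: [539.9, -65.7, 120.0]
tcp_rot: [-0.201, 0.98, -0.0, 0.0]
force: [-0.3, -0.1, -1.7]
finger_gap: 21.3
grasp_force: 30.0
```

Call:
servo_tool:
  motion:
    - {"dx":0,"dy":0,"dz":1.5,"ax":0,"ay":0,"az":0}
    - {"dx":0,"dy":0,"dz":1,"ax":0,"ay":0,"az":0}
    - {"dx":0,"dy":0,"dz":0,"ax":0,"ay":0,"az":0}

```text
t: 8.3
ee_pos: [540.1, -65.9, 117.7]
tcp_rot: [-0.201, 0.98, -0.0, 0.0]
force: [1.7, -1.7, -2.3]
finger_gap: 21.6
grasp_force: 30.0
```

Call:
servo_tool:
  motion:
    - {"dx":0,"dy":0,"dz":1.5,"ax":0,"ay":0,"az":0}
    - {"dx":0,"dy":0,"dz":1.5,"ax":0,"ay":0,"az":0}
    - {"dx":0,"dy":0,"dz":0,"ax":0,"ay":0,"az":0}

```text
t: 8.6
ee_pos: [540.4, -66.1, 114.8]
tcp_rot: [-0.201, 0.98, -0.001, 0.001]
force: [1.4, -2.8, -1.3]
finger_gap: 21.4
grasp_force: 30.0
```

Call:
servo_tool:
  motion:
    - {"dx":0,"dy":0,"dz":1.5,"ax":0,"ay":0,"az":0}
    - {"dx":0,"dy":0,"dz":1.5,"ax":0,"ay":0,"az":0}
    - {"dx":0,"dy":0,"dz":0,"ax":0,"ay":0,"az":0}

```text
t: 8.9
ee_pos: [540.5, -66.1, 112.0]
tcp_rot: [-0.201, 0.98, -0.001, 0.001]
force: [3.3, -2.9, 0.6]
finger_gap: 21.3
grasp_force: 30.0
```

The tip is past the nut-block face and taking about 4 N of sideways plate friction. I'm now drawing across toward the nut hole.

Call:
servo_tool:
  motion:
    - {"dx":0,"dy":1,"dz":0.5,"ax":0,"ay":0,"az":0}
    - {"dx":0,"dy":1,"dz":0.5,"ax":0,"ay":0,"az":0}
    - {"dx":0,"dy":1,"dz":0.5,"ax":0,"ay":0,"az":0}
    - {"dx":0,"dy":0,"dz":0,"ax":0,"ay":0,"az":0}

```text
t: 9.3
ee_pos: [539.0, -62.7, 110.3]
tcp_rot: [-0.201, 0.98, -0.0, 0.0]
force: [3.3, -2.7, 1.4]
finger_gap: 21.4
grasp_force: 30.0
```

Call:
servo_tool:
  motion:
    - {"dx":0,"dy":1,"dz":1,"ax":0,"ay":0,"az":0}
    - {"dx":0,"dy":1,"dz":1,"ax":0,"ay":0,"az":0}
    - {"dx":0,"dy":0.5,"dz":1,"ax":0,"ay":0,"az":0}
    - {"dx":0,"dy":0,"dz":1,"ax":0,"ay":0,"az":0}
    - {"dx":0,"dy":0,"dz":0,"ax":0,"ay":0,"az":0}

```text
t: 9.8
ee_pos: [537.7, -60.4, 105.9]
tcp_rot: [-0.201, 0.98, 0.0, 0.0]
force: [3.8, -2.6, 1.2]
finger_gap: 21.3
grasp_force: 30.0
```

Call:
servo_tool:
  motion:
    - {"dx":0,"dy":0,"dz":1.5,"ax":0,"ay":0,"az":0}
    - {"dx":0,"dy":0,"dz":1.5,"ax":0,"ay":0,"az":0}
    - {"dx":0,"dy":0,"dz":1.5,"ax":0,"ay":0,"az":0}
    - {"dx":0,"dy":0,"dz":0,"ax":0,"ay":0,"az":0}

```text
t: 10.2
ee_pos: [537.7, -60.4, 101.2]
tcp_rot: [-0.201, 0.98, 0.0, 0.0]
force: [5.6, -3.2, -0.3]
finger_gap: 21.5
grasp_force: 30.0
```

Call:
servo_tool:
  motion:
    - {"dx":-1,"dy":0.3,"dz":0.5,"ax":0,"ay":0,"az":0}
    - {"dx":0,"dy":0,"dz":1,"ax":0,"ay":0,"az":0}
    - {"dx":0,"dy":0,"dz":1,"ax":0,"ay":0,"az":0}
    - {"dx":0,"dy":0,"dz":0,"ax":0,"ay":0,"az":0}

```text
t: 10.6
ee_pos: [538.2, -59.8, 98.7]
tcp_rot: [-0.201, 0.98, 0.0, -0.0]
force: [3.9, -3.8, 0.6]
finger_gap: 21.4
grasp_force: 30.0
```

Call:
servo_tool:
  motion:
    - {"dx":0,"dy":0,"dz":1,"ax":0,"ay":0,"az":0}
    - {"dx":0,"dy":0,"dz":1,"ax":0,"ay":0,"az":0}
    - {"dx":0,"dy":0,"dz":1,"ax":0,"ay":0,"az":0}
    - {"dx":0,"dy":0,"dz":0,"ax":0,"ay":0,"az":0}

```text
t: 11.0
ee_pos: [538.5, -59.9, 95.9]
tcp_rot: [-0.201, 0.98, 0.0, 0.0]
force: [4.3, -2.9, -0.4]
finger_gap: 21.4
grasp_force: 30.0
```

Call:
servo_tool:
  motion:
    - {"dx":-1,"dy":0,"dz":0.5,"ax":0,"ay":0,"az":0}
    - {"dx":-0.5,"dy":0,"dz":1,"ax":0,"ay":0,"az":0}
    - {"dx":0,"dy":0,"dz":1,"ax":0,"ay":0,"az":0}
    - {"dx":0,"dy":0,"dz":0,"ax":0,"ay":0,"az":0}

```text
t: 11.4
ee_pos: [539.4, -59.2, 93.2]
tcp_rot: [-0.201, 0.98, 0.0, -0.0]
force: [1.6, -4.2, -0.8]
finger_gap: 21.5
grasp_force: 30.0
```

Call:
servo_tool:
  motion:
    - {"dx":0,"dy":0,"dz":1,"ax":0,"ay":0,"az":0}
    - {"dx":0,"dy":0,"dz":1,"ax":0,"ay":0,"az":0}
    - {"dx":0,"dy":0,"dz":1,"ax":0,"ay":0,"az":0}
    - {"dx":0,"dy":0,"dz":0,"ax":0,"ay":0,"az":0}

```text
t: 11.8
ee_pos: [539.6, -59.3, 90.4]
tcp_rot: [-0.201, 0.98, 0.0, -0.0]
force: [1.1, -4.0, -0.3]
finger_gap: 21.3
grasp_force: 30.0
```

Call:
servo_tool:
  motion:
    - {"dx":0,"dy":0,"dz":1,"ax":0,"ay":0,"az":0}
    - {"dx":0,"dy":0,"dz":1,"ax":0,"ay":0,"az":0}
    - {"dx":0,"dy":0,"dz":1,"ax":0,"ay":0,"az":0}
    - {"dx":0,"dy":0,"dz":0,"ax":0,"ay":0,"az":0}

```text
t: 12.2
ee_pos: [539.6, -59.2, 87.1]
tcp_rot: [-0.201, 0.98, 0.0, -0.0]
force: [1.4, -4.4, -1.3]
finger_gap: 21.7
grasp_force: 30.0
```

Call:
servo_tool:
  motion:
    - {"dx":0,"dy":0,"dz":1,"ax":0,"ay":0,"az":0}
    - {"dx":0,"dy":0,"dz":1,"ax":0,"ay":0,"az":0}
    - {"dx":0,"dy":0,"dz":0,"ax":0,"ay":0,"az":0}

```text
t: 12.5
ee_pos: [539.6, -59.2, 85.3]
tcp_rot: [-0.201, 0.98, 0.0, -0.0]
force: [1.0, -3.9, -1.9]
finger_gap: 21.5
grasp_force: 30.0
```

Call:
servo_tool:
  motion:
    - {"dx":0,"dy":0,"dz":1,"ax":0,"ay":0,"az":0}
    - {"dx":0,"dy":0,"dz":1,"ax":0,"ay":0,"az":0}
    - {"dx":0,"dy":0,"dz":1,"ax":0,"ay":0,"az":0}
    - {"dx":0,"dy":0,"dz":0,"ax":0,"ay":0,"az":0}

```text
t: 12.9
ee_pos: [539.9, -59.4, 82.6]
tcp_rot: [-0.201, 0.98, -0.0, 0.0]
force: [-0.1, -3.9, 0.4]
finger_gap: 21.6
grasp_force: 30.0
```

Call:
servo_tool:
  motion:
    - {"dx":0,"dy":0,"dz":1,"ax":0,"ay":0,"az":0}
    - {"dx":0,"dy":0,"dz":1,"ax":0,"ay":0,"az":0}
    - {"dx":0,"dy":0,"dz":0,"ax":0,"ay":0,"az":0}

```text
t: 13.2
ee_pos: [539.9, -59.7, 80.5]
tcp_rot: [-0.201, 0.98, -0.0, 0.0]
force: [-0.1, -5.2, -0.7]
finger_gap: 21.6
grasp_force: 30.0
```

Call:
servo_tool:
  motion:
    - {"dx":0,"dy":0,"dz":1,"ax":0,"ay":0,"az":0}
    - {"dx":0,"dy":0,"dz":0,"ax":0,"ay":0,"az":0}

```text
t: 13.4
ee_pos: [539.9, -59.7, 79.5]
tcp_rot: [-0.201, 0.98, -0.0, 0.0]
force: [1.0, -5.3, 0.0]
finger_gap: 21.3
grasp_force: 30.0
```

Call:
servo_tool:
  motion:
    - {"dx":0,"dy":0,"dz":1,"ax":0,"ay":0,"az":0}
    - {"dx":0,"dy":0,"dz":0,"ax":0,"ay":0,"az":0}

```text
t: 13.6
ee_pos: [539.9, -59.7, 78.5]
tcp_rot: [-0.201, 0.98, -0.0, 0.0]
force: [0.7, -5.1, -0.7]
finger_gap: 21.4
grasp_force: 30.0
```

Call:
servo_tool:
  motion:
    - {"dx":0,"dy":0,"dz":1,"ax":0,"ay":0,"az":0}
    - {"dx":0,"dy":0,"dz":0,"ax":0,"ay":0,"az":0}

```text
t: 13.8
ee_pos: [539.9, -59.8, 77.5]
tcp_rot: [-0.201, 0.98, -0.0, 0.0]
force: [1.2, -6.0, -0.5]
finger_gap: 21.6
grasp_force: 30.0
```

Call:
servo_tool:
  motion:
    - {"dx":0,"dy":0,"dz":1,"ax":0,"ay":0,"az":0}
    - {"dx":0,"dy":0,"dz":0,"ax":0,"ay":0,"az":0}

```text
t: 14.0
ee_pos: [539.9, -59.8, 76.5]
tcp_rot: [-0.201, 0.98, -0.0, 0.0]
force: [1.4, -5.8, 0.2]
finger_gap: 21.7
grasp_force: 30.0
```

Call:
servo_tool:
  motion:
    - {"dx":0,"dy":-0.3,"dz":0.5,"ax":0,"ay":0,"az":0}
    - {"dx":0,"dy":0,"dz":0.5,"ax":0,"ay":0,"az":0}
    - {"dx":0,"dy":0,"dz":0,"ax":0,"ay":0,"az":0}

```text
t: 14.3
ee_pos: [540.0, -59.9, 75.8]
tcp_rot: [-0.201, 0.98, -0.0, -0.0]
force: [0.7, -5.1, 2.1]
finger_gap: 21.3
grasp_force: 30.0
```

Call:
servo_tool:
  motion:
    - {"dx":0,"dy":0,"dz":0.7,"ax":0,"ay":0,"az":0}
    - {"dx":0,"dy":0,"dz":0,"ax":0,"ay":0,"az":0}

```text
t: 14.5
ee_pos: [540.0, -59.9, 75.7]
tcp_rot: [-0.201, 0.98, -0.0, -0.0]
force: [-2.3, -5.0, 7.0]
finger_gap: 21.5
grasp_force: 30.0
```

Call:
servo_tool:
  motion:
    - {"dx":0,"dy":0,"dz":0.7,"ax":0,"ay":0,"az":0}
    - {"dx":0,"dy":0,"dz":0,"ax":0,"ay":0,"az":0}

```text
t: 14.7
ee_pos: [540.1, -59.9, 75.7]
tcp_rot: [-0.201, 0.98, -0.0, -0.0]
force: [-4.2, -4.0, 11.3]
finger_gap: 21.4
grasp_force: 30.0
```

The drift made a firm stop with its collar at z ≈ 63.2, which fits the plate range of 58–64 and my image scale. I'm easing off and looking once to confirm it is seated.

Call:
servo_tool:
  motion:
    - {"dx":0,"dy":0,"dz":-0.8,"ax":0,"ay":0,"az":0}
    - {"dx":0,"dy":0,"dz":0,"ax":0,"ay":0,"az":0}

```text
t: 14.9
ee_pos: [540.1, -59.9, 75.8]
tcp_rot: [-0.201, 0.98, -0.0, -0.0]
force: [-2.3, -4.5, 5.1]
finger_gap: 21.4
grasp_force: 30.0
```

Run:
```python
from h import *
o=st();S=ctrl.camera_model("scene");M=R.from_quat(o["tcp_rot"]).as_matrix()
W=ctrl.camera_model("wrist");im=ctrl.read_camera("wrist");a=im[110:290,150:364,::-1]
b=ctrl.read_camera("scene");c=proj(S,[540,-60,70]).astype(int);print(c)
b=b[c[1]-40:c[1]+40,c[0]-40:c[0]+40,::-1]
cv2.imwrite("pics/w5.png",np.hstack([cv2.resize(a,(475,400),interpolation=cv2.INTER_CUBIC),cv2.resize(b,(320,400),interpolation=cv2.INTER_CUBIC)]))
```

```text
t 14.9 p [540.1 -59.9  75.8] F [-2.3 -4.5  5.1] T [-0.9   0.51 -0.01] gap 21.4 j [-0.33  0.23  1.81 -0.    1.1  -2.31]
R [[-0.919, -0.394, 0.0], [-0.394, 0.919, -0.001], [0.0, -0.001, -1.0]]
[245 188]
```

View pics/w5.png

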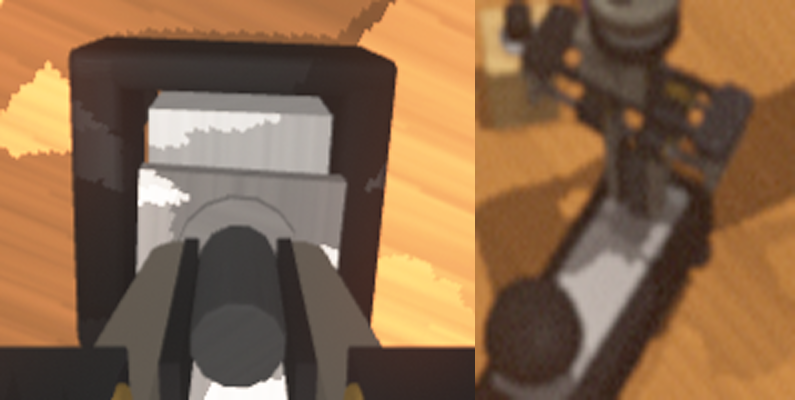

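The picture shows the collar ring lying flat on the plate at (240,200), with the plate square over the nut block. The plate width of 207 px gives a plate height of about 62 mm, so the drift is seated. I'm drawing it out and returning it.

Call:
servo_tool:
  motion:
    - {"dx":0,"dy":0,"dz":-5,"ax":0,"ay":0,"az":0}
    - {"dx":0,"dy":0,"dz":-10,"ax":0,"ay":0,"az":0}
    - {"dx":0,"dy":0,"dz":-15,"ax":0,"ay":0,"az":0}
    - {"dx":0,"dy":0,"dz":-15,"ax":0,"ay":0,"az":0}
    - {"dx":0,"dy":0,"dz":-15,"ax":0,"ay":0,"az":0}

```text
t: 15.5
ee_pos: [539.6, -58.8, 136.0]
tcp_rot: [-0.201, 0.98, 0.001, -0.0]
force: [0.4, -0.9, -2.1]
finger_gap: 21.1
grasp_force: 30.0
```

Call:
servo_tool:
  motion:
    - {"dx":0,"dy":0,"dz":-20,"ax":0,"ay":0,"az":0}
    - {"dx":0,"dy":0,"dz":-30,"ax":0,"ay":0,"az":0}
    - {"dx":0,"dy":0,"dz":-30,"ax":0,"ay":0,"az":0}
    - {"dx":-17.5,"dy":32.4,"dz":0,"ax":0,"ay":0,"az":0}
    - {"dx":-17.5,"dy":32.4,"dz":0,"ax":0,"ay":0,"az":0}

```text
t: 16.0
ee_pos: [547.3, 14.3, 217.5]
tcp_rot: [-0.2, 0.98, -0.0, 0.002]
force: [0.7, 0.0, -1.8]
finger_gap: 21.4
grasp_force: 30.0
```

Call:
servo_tool:
  motion:
    - {"dx":-17.5,"dy":32.4,"dz":0,"ax":0,"ay":0,"az":0}
    - {"dx":-17.5,"dy":32.4,"dz":0,"ax":0,"ay":0,"az":0}
    - {"dx":-17.5,"dy":32.4,"dz":0,"ax":0,"ay":0,"az":0}
    - {"dx":-17.5,"dy":32.4,"dz":0,"ax":0,"ay":0,"az":0}
    - {"dx":-17.5,"dy":32.4,"dz":0,"ax":0,"ay":0,"az":0}

```text
t: 16.5
ee_pos: [562.7, 199.1, 215.9]
tcp_rot: [-0.201, 0.979, 0.0, 0.0]
force: [0.3, -0.3, -2.5]
finger_gap: 21.3
grasp_force: 30.0
```

Call:
servo_tool:
  motion:
    - {"dx":-17.5,"dy":32.4,"dz":0,"ax":0,"ay":0,"az":0}
    - {"dx":-17.5,"dy":32.4,"dz":0,"ax":0,"ay":0,"az":0}
    - {"dx":-17.5,"dy":32.4,"dz":0,"ax":0,"ay":0,"az":0}
    - {"dx":0,"dy":0,"dz":0,"ax":0,"ay":0,"az":0}
    - {"dx":0,"dy":0,"dz":0,"ax":0,"ay":0,"az":0}

```text
t: 17.0
ee_pos: [572.4, 307.9, 215.3]
tcp_rot: [-0.202, 0.979, -0.0, -0.0]
force: [-0.8, -1.7, -1.3]
finger_gap: 21.6
grasp_force: 30.0
```

Run:
```python
from h import *
o=st();print(tool(np.array([572.9,306.7,76.5])-o["ee_pos"]))
```

```text
t 17.0 p [572.4 307.9 215.3] F [-0.8 -1.7 -1.3] T [ 0.07 -0.01 -0.01] gap 21.6 j [ 0.31  0.35  1.37  0.    1.43 -1.67]
R [[-0.918, -0.396, -0.001], [-0.396, 0.918, -0.0], [0.001, 0.0, -1.0]]
[-4.46465869e-02 -1.29220193e+00  1.38784295e+02]
```

Call:
servo_tool:
  motion:
    - {"dx":0,"dy":-1.3,"dz":25,"ax":0,"ay":0,"az":0}
    - {"dx":0,"dy":0,"dz":30,"ax":0,"ay":0,"az":0}
    - {"dx":0,"dy":0,"dz":18,"ax":0,"ay":0,"az":0}
    - {"dx":0,"dy":0,"dz":5,"ax":0,"ay":0,"az":0}
    - {"dx":0,"dy":0,"dz":5,"ax":0,"ay":0,"az":0}

```text
t: 17.5
ee_pos: [573.8, 305.2, 132.5]
tcp_rot: [-0.201, 0.98, 0.0, 0.0]
force: [1.6, 0.4, -2.3]
finger_gap: 21.6
grasp_force: 30.0
```

Call:
servo_tool:
  motion:
    - {"dx":0,"dy":0,"dz":8,"ax":0,"ay":0,"az":0}
    - {"dx":0,"dy":0,"dz":8,"ax":0,"ay":0,"az":0}
    - {"dx":0,"dy":0,"dz":8,"ax":0,"ay":0,"az":0}
    - {"dx":0,"dy":0,"dz":8,"ax":0,"ay":0,"az":0}
    - {"dx":0,"dy":0,"dz":0,"ax":0,"ay":0,"az":0}

```text
t: 18.0
ee_pos: [572.4, 305.7, 98.2]
tcp_rot: [-0.201, 0.98, -0.0, -0.001]
force: [-0.6, 0.4, -2.1]
finger_gap: 21.1
grasp_force: 30.0
```

Call:
servo_tool:
  motion:
    - {"dx":0,"dy":0,"dz":6,"ax":0,"ay":0,"az":0}
    - {"dx":0,"dy":0,"dz":6,"ax":0,"ay":0,"az":0}
    - {"dx":0,"dy":0,"dz":6,"ax":0,"ay":0,"az":0}
    - {"dx":0,"dy":0,"dz":3,"ax":0,"ay":0,"az":0}
    - {"dx":0,"dy":0,"dz":0,"ax":0,"ay":0,"az":0}

```text
t: 18.5
ee_pos: [573.0, 305.8, 78.2]
tcp_rot: [-0.201, 0.98, -0.0, -0.001]
force: [-0.2, -0.1, -2.7]
finger_gap: 21.7
grasp_force: 30.0
```

Call:
servo_tool:
  motion:
    - {"dx":0,"dy":0,"dz":0.8,"ax":0,"ay":0,"az":0}
    - {"dx":0,"dy":0,"dz":0.8,"ax":0,"ay":0,"az":0}
    - {"dx":0,"dy":0,"dz":0,"ax":0,"ay":0,"az":0}

```text
t: 18.8
ee_pos: [573.6, 306.0, 77.6]
tcp_rot: [-0.201, 0.98, 0.0, 0.0]
force: [-1.0, 0.0, -2.1]
finger_gap: 21.5
grasp_force: 30.0
```

Call:
servo_tool:
  motion:
    - {"dx":0,"dy":0,"dz":0,"ax":0,"ay":0,"az":0}
    - {"dx":0,"dy":0,"dz":0,"ax":0,"ay":0,"az":0}
    - {"dx":0,"dy":0,"dz":0,"ax":0,"ay":0,"az":0}
    - {"dx":0,"dy":0,"dz":0,"ax":0,"ay":0,"az":0}
    - {"dx":0,"dy":0,"dz":0,"ax":0,"ay":0,"az":0}
  fingers: 70

```text
t: 19.3
ee_pos: [573.6, 306.0, 77.6]
tcp_rot: [-0.201, 0.98, 0.0, 0.0]
force: [0.0, 0.0, 0.2]
finger_gap: 59.1
grasp_force: 0.0
```

Call:
servo_tool:
  motion:
    - {"dx":0,"dy":0,"dz":0,"ax":0,"ay":0,"az":0}
    - {"dx":0,"dy":0,"dz":-20,"ax":0,"ay":0,"az":0}
    - {"dx":0,"dy":0,"dz":-40,"ax":0,"ay":0,"az":0}
    - {"dx":0,"dy":0,"dz":-40,"ax":0,"ay":0,"az":0}
    - {"dx":0,"dy":0,"dz":-40,"ax":0,"ay":0,"az":0}

```text
t: 19.8
ee_pos: [573.3, 305.9, 218.8]
tcp_rot: [-0.201, 0.98, -0.0, -0.0]
force: [0.6, 0.5, -0.2]
finger_gap: 69.9
grasp_force: 0.0
```

Run:
```python
from h import *
o=st();im=ctrl.read_camera("wrist");cv2.imwrite("pics/w6.png",im[:,:,::-1])
# bolt from top + scene picture (raw pixels earlier): refine by dark knob blob
T=ctrl.camera_model("top");a=cv2.imread("pics/raw_top0.png")
g=a.max(2);r=np.zeros_like(g);r[190:216,325:350]=(g[190:216,325:350]<70)
n,l,s,c=cv2.connectedComponentsWithStats(r.astype(np.uint8));
for i in range(1,n):
    if s[i][4]>8: print("top knob",c[i],s[i],onz(T,c[i],90).round(1),onz(T,c[i],84).round(1))
# held-against check: drift top blob in same camera
r[:]=0;r[180:196,145:165]=(g[180:196,145:165]<90);n,l,s,c=cv2.connectedComponentsWithStats(r.astype(np.uint8))
for i in range(1,n):
    if s[i][4]>8: print("drift blob",c[i],s[i],onz(T,c[i],100).round(1))
```

```text
t 19.8 p [573.3 305.9 218.8] F [ 0.6  0.5 -0.2] T [0.08 0.05 0.02] gap 69.9 j [ 0.3   0.35  1.36  0.    1.43 -1.67]
R [[-0.919, -0.394, -0.0], [-0.394, 0.919, -0.0], [0.0, 0.0, -1.0]]
top knob [337.125      201.57142857] [333 198   9   8  56] [ 519.6 -257.7   90. ] [ 520.6 -259.3   84. ]
drift blob [157.90625 188.21875] [154 185   8   7  32] [567.1 298.6 100. ]
```

Call:
servo_tool:
  motion:
    - {"dx":17.2,"dy":-38.3,"dz":0,"ax":0,"ay":0,"az":0}
    - {"dx":17.2,"dy":-38.3,"dz":0,"ax":0,"ay":0,"az":0}
    - {"dx":17.2,"dy":-38.3,"dz":0,"ax":0,"ay":0,"az":0}
    - {"dx":17.2,"dy":-38.3,"dz":0,"ax":0,"ay":0,"az":0}
    - {"dx":17.2,"dy":-38.3,"dz":0,"ax":0,"ay":0,"az":0}

```text
t: 20.35
ee_pos: [569.7, 94.5, 217.3]
tcp_rot: [-0.201, 0.98, -0.0, 0.0]
force: [1.1, -0.3, 0.3]
finger_gap: 69.5
grasp_force: 0.0
```

Call:
servo_tool:
  motion:
    - {"dx":17.2,"dy":-38.3,"dz":0,"ax":0,"ay":0,"az":0}
    - {"dx":17.2,"dy":-38.3,"dz":0,"ax":0,"ay":0,"az":0}
    - {"dx":17.2,"dy":-38.3,"dz":0,"ax":0,"ay":0,"az":0}
    - {"dx":17.2,"dy":-38.3,"dz":0,"ax":0,"ay":0,"az":0}
    - {"dx":17.2,"dy":-38.3,"dz":0,"ax":0,"ay":0,"az":0}

```text
t: 20.85
ee_pos: [566.2, -115.5, 217.4]
tcp_rot: [-0.201, 0.98, -0.0, 0.0]
force: [0.7, 0.7, 0.2]
finger_gap: 69.9
grasp_force: 0.0
```

Call:
servo_tool:
  motion:
    - {"dx":17.2,"dy":-38.3,"dz":0,"ax":0,"ay":0,"az":0}
    - {"dx":17.2,"dy":-38.3,"dz":0,"ax":0,"ay":0,"az":0}
    - {"dx":17.2,"dy":-38.3,"dz":0,"ax":0,"ay":0,"az":0}
    - {"dx":0,"dy":0,"dz":0,"ax":0,"ay":0,"az":0}
    - {"dx":0,"dy":0,"dz":0,"ax":0,"ay":0,"az":0}

```text
t: 21.35
ee_pos: [564.1, -240.2, 217.0]
tcp_rot: [-0.2, 0.98, 0.0, -0.0]
force: [-0.6, 0.6, -0.1]
finger_gap: 70.4
grasp_force: 0.0
```

Run:
```python
from h import *
o=st();W=ctrl.camera_model("wrist");im=ctrl.read_camera("wrist");cv2.imwrite("pics/w7.png",im[:,:,::-1]);np.save("w7.npy",W,allow_pickle=True)
p=proj(W,[523,-257,94]);q=proj(W,[523,-257,66]);print("pred knob",p,"flange",q)
u,v=q.astype(int);hsv=cv2.cvtColor(im,cv2.COLOR_RGB2HSV)
print("V around");print(hsv[v-36:v+40:3,u-45:u+46:3,2])
```

```text
t 21.35 p [ 564.1 -240.2  217. ] F [-0.6  0.6 -0.1] T [ 0.09  0.02 -0.03] gap 70.4 j [-0.6   0.25  1.48  0.    1.41 -2.57]
R [[-0.92, -0.393, -0.0], [-0.393, 0.92, 0.001], [-0.0, 0.001, -1.0]]
pred knob [257.31983717 138.21966259] flange [257.24941744 135.33216717]
V around
[[252 253 253 253 254 254 254 247 197 199 200 202 210 210 210 209 209 208
  208 176 145 145 146 183 191 189 185 181 177 171 170]
 [254 253 252 252 253 253 192 194 194 193 200 215 216 216 216 215 215 213
  214 213 148 142 143 143 183 186 188 188 185 180 175]
 [254 254 253 253 207 192 191 189 190 206 214 212 212 211 211 210 208 208
  208 207 207 144 142 141 171 181 181 185 187 187 186]
 [252 253 246 193 191 190 189 190 212 216 217 216 216 217 214 214 214 213
  213 212 212 202 144 143 142 179 178 179 181 182 185]
 [253 198 183 190 193 192 193 216 217 217 218 217 216 216 217 217 216 217
  216 217 218 218 162 144 143 156 180 179 179 178 181]
 [182 183 186 182 181 196 225 225 225 225 225 225 215 200 186 176 193 225
  225 225 225 224 225 154 144 144 160 181 181 180 179]
 [197 198 193 183 217 226 226 225 225 225 225 184 1
[... 1829 characters left out ...]
  175 140 139 143 140 136 138 139 140 208 247 248 248]
 [253 252 250 250 251 252 242 183 182 179 178 177 177 176 176 176 176 157
  138 141 141 139 139 143 144 137 200 240 241 243 246]
 [251 249 253 253 247 232 173 178 182 183 181 171 171 171 170 170 141 136
  138 137 139 142 143 142 140 142 145 240 238 241 242]
 [182 176 175 178 180 184 176 169 170 175 181 147 171 171 164 140 140 140
  135 136 140 140 140 142 146 144 142 237 243 237 239]
 [172 181 182 178 174 176 179 183 186 181 170 137 162 155 144 143 141 140
  141 142 137 135 140 143 141 143 240 245 242 242 241]
 [178 169 169 177 183 180 175 175 179 182 168 144 137 134 139 144 146 144
  144 141 143 145 143 137 177 242 242 242 244 246 244]]
```

The numeric read of the wrist picture puts the dark knob at about (254.5,134), close to the prediction, with the bright flange around it. The bolt is at tool (+48.5, −1.8).

Call:
servo_tool:
  motion:
    - {"dx":48.5,"dy":-1.8,"dz":0,"ax":0,"ay":0,"az":0}
    - {"dx":0,"dy":0,"dz":40,"ax":0,"ay":0,"az":0}
    - {"dx":0,"dy":0,"dz":40,"ax":0,"ay":0,"az":0}
    - {"dx":0,"dy":0,"dz":35,"ax":0,"ay":0,"az":0}
    - {"dx":0,"dy":0,"dz":20,"ax":0,"ay":0,"az":0}

```text
t: 21.9
ee_pos: [519.2, -257.4, 79.2]
tcp_rot: [-0.202, 0.979, 0.002, -0.001]
force: [-0.5, -1.1, 0.1]
finger_gap: 69.8
grasp_force: 0.0
```

Call:
servo_tool:
  motion:
    - {"dx":0,"dy":0,"dz":0,"ax":0,"ay":0,"az":0}
    - {"dx":0,"dy":0,"dz":5,"ax":0,"ay":0,"az":0}
    - {"dx":0,"dy":0,"dz":5,"ax":0,"ay":0,"az":0}
    - {"dx":0,"dy":0,"dz":0,"ax":0,"ay":0,"az":0}

```text
t: 22.3
ee_pos: [521.0, -260.5, 73.1]
tcp_rot: [-0.202, 0.979, -0.0, 0.0]
force: [0.3, 0.4, -0.6]
finger_gap: 70.1
grasp_force: 0.0
```

Call:
servo_tool:
  motion:
    - {"dx":0,"dy":0,"dz":1.5,"ax":0,"ay":0,"az":0}
    - {"dx":0,"dy":0,"dz":0,"ax":0,"ay":0,"az":0}
    - {"dx":0,"dy":0,"dz":0,"ax":0,"ay":0,"az":0}
    - {"dx":0,"dy":0,"dz":0,"ax":0,"ay":0,"az":0}
    - {"dx":0,"dy":0,"dz":0,"ax":0,"ay":0,"az":0}
  fingers: 20

```text
t: 22.8
ee_pos: [520.5, -260.6, 71.0]
tcp_rot: [-0.201, 0.98, -0.0, 0.0]
force: [-0.5, 0.7, 0.9]
finger_gap: 32.3
grasp_force: 0.0
```

Call:
servo_tool:
  motion:
    - {"dx":0,"dy":0,"dz":0,"ax":0,"ay":0,"az":0}
    - {"dx":0,"dy":0,"dz":0,"ax":0,"ay":0,"az":0}
    - {"dx":0,"dy":0,"dz":0,"ax":0,"ay":0,"az":0}

```text
t: 23.1
ee_pos: [520.5, -260.6, 71.0]
tcp_rot: [-0.201, 0.98, -0.0, 0.0]
force: [0.0, 0.5, -0.1]
finger_gap: 27.4
grasp_force: 30.0
```

Run:
```python
from h import *
o=st();print(tool(np.array([540,-60,0])-o["ee_pos"]))
```

```text
t 23.1 p [ 520.5 -260.6   71. ] F [ 0.   0.5 -0.1] T [ 0.03  0.05 -0.  ] gap 27.4 j [-0.67  0.33  1.7  -0.    1.12 -2.65]
R [[-0.919, -0.394, 0.0], [-0.394, 0.919, -0.0], [0.0, -0.0, -1.0]]
[-96.99308249 176.6766955   70.9412365 ]
```

Call:
servo_tool:
  motion:
    - {"dx":0,"dy":0,"dz":-10,"ax":0,"ay":0,"az":0}
    - {"dx":0,"dy":0,"dz":-30,"ax":0,"ay":0,"az":0}
    - {"dx":0,"dy":0,"dz":-30,"ax":0,"ay":0,"az":0}
    - {"dx":0,"dy":0,"dz":-30,"ax":0,"ay":0,"az":0}
    - {"dx":0,"dy":0,"dz":-10,"ax":0,"ay":0,"az":0}

```text
t: 23.6
ee_pos: [522.2, -261.7, 185.2]
tcp_rot: [-0.201, 0.98, -0.003, 0.002]
force: [0.3, -0.5, -1.0]
finger_gap: 27.1
grasp_force: 30.0
```

Call:
servo_tool:
  motion:
    - {"dx":-19.4,"dy":35.3,"dz":0,"ax":0,"ay":0,"az":0}
    - {"dx":-19.4,"dy":35.3,"dz":0,"ax":0,"ay":0,"az":0}
    - {"dx":-19.4,"dy":35.3,"dz":0,"ax":0,"ay":0,"az":0}
    - {"dx":-19.4,"dy":35.3,"dz":0,"ax":0,"ay":0,"az":0}
    - {"dx":-19.4,"dy":35.3,"dz":0,"ax":0,"ay":0,"az":0}

```text
t: 24.1
ee_pos: [539.4, -58.3, 180.0]
tcp_rot: [-0.201, 0.98, 0.0, -0.001]
force: [0.7, -0.3, -0.8]
finger_gap: 27.5
grasp_force: 30.0
```

Call:
servo_tool:
  motion:
    - {"dx":0,"dy":0,"dz":0,"ax":0,"ay":0,"az":0}
    - {"dx":0,"dy":0,"dz":0,"ax":0,"ay":0,"az":0}
    - {"dx":0,"dy":0,"dz":0,"ax":0,"ay":0,"az":0}

```text
t: 24.4
ee_pos: [539.8, -61.0, 180.5]
tcp_rot: [-0.201, 0.98, -0.0, -0.0]
force: [0.6, -0.4, -1.0]
finger_gap: 27.2
grasp_force: 30.0
```

Run:
```python
from h import *
o=st();p0=o["ee_pos"];M=R.from_quat(o["tcp_rot"]).as_matrix();print(tool(np.array([540,-60,70.2])-p0))
W=ctrl.camera_model("wrist");im=ctrl.read_camera("wrist");cv2.imwrite("pics/w8.png",im[:,:,::-1])
pt=lambda t:proj(W,p0+M@np.array(t,float)).round(0)
print("flange front/sides pred",pt([19,0,3]),pt([19,0,7]),pt([0,19,3]),"knob top",pt([14,0,-23]),pt([-14,0,-23]),"hole",pt([0,0,p0[2]-63]))
v=cv2.cvtColor(im,cv2.COLOR_RGB2GRAY);print("col257 from row100",v[100:280:2,257].tolist());print("rows150..",v[150:200:4,225:290:4])
```

```text
t 24.4 p [539.8 -61.  180.5] F [ 0.6 -0.4 -1. ] T [ 0.03 -0.01  0.01] gap 27.2 j [-0.33  0.11  1.72 -0.    1.31 -2.31]
R [[-0.919, -0.394, -0.001], [-0.394, 0.919, -0.0], [0.001, 0.0, -1.0]]
[ -0.66035602   0.79822758 110.25395193]
flange front/sides pred [257. 201.] [257. 199.] [287. 230.] knob top [257. 226.] [257. 272.] hole [257. 183.]
col257 from row100 [106, 109, 113, 117, 121, 121, 119, 115, 115, 117, 100, 53, 37, 44, 50, 48, 46, 44, 65, 116, 116, 188, 212, 212, 156, 156, 156, 156, 156, 178, 120, 151, 150, 149, 149, 148, 108, 99, 100, 98, 111, 114, 115, 115, 117, 145, 93, 106, 96, 88, 87, 113, 113, 113, 113, 102, 32, 32, 32, 32, 32, 31, 32, 37, 40, 35, 35, 36, 35, 37, 36, 35, 36, 35, 36, 35, 36, 37, 37, 38, 38, 38, 38, 38, 38, 235, 245, 245, 233, 94]
rows150.. [[ 38  96 152 153 156 154 156 154 156 155 154 156 157 154 154 101  42]
 [ 39  99 153 153 156 153 155 154 156 155 155 156 156 155 154  93  42]
 [ 38 102 103 106 113 121 128 136 178 210 153 156 156 155 154  77  45]
 [ 39 211 226 117 117 115 160 159 151 117 116 117 112 111 109 107 154]
 [ 39 213 225 225 117 116 157 159 149 118 117 117 115 115 116 181 205]
 [ 37 215 224 224 226 225 151 158 148 117 116 116 115 115 182 227 150]
 [ 36 117 116 116 118 116 156 101  99  99 106 115 114 178 177 163  71]
 [ 35 119 116 114 118 116 111  98  98 104 115 111 114 115 117 117  58]
 [ 35 119 115 114 116 116 110 112 114 115 110 107 113 115 117 117  48]
 [ 34 120 115 114 116 116 104 123 115 114 115 107 115 115 118 116  44]
 [ 34 120 116 114 115 117 111 102 145 129  93 114 114 116 118 116  44]
 [ 32 120 116 114 115 117 115 117 106 211 115 113 115 114 118 116  44]
 [ 32 120 116 114 114 117 107  87  88  88 113 113 115 114 117 118  43]]
```

Call:
servo_tool:
  motion:
    - {"dx":-0.6,"dy":0.8,"dz":25,"ax":0,"ay":0,"az":0}
    - {"dx":0,"dy":0,"dz":25,"ax":0,"ay":0,"az":0}
    - {"dx":0,"dy":0,"dz":10,"ax":0,"ay":0,"az":0}
    - {"dx":0,"dy":0,"dz":0,"ax":0,"ay":0,"az":0}
    - {"dx":0,"dy":0,"dz":0,"ax":0,"ay":0,"az":0}

```text
t: 24.95
ee_pos: [540.8, -59.9, 121.8]
tcp_rot: [-0.201, 0.98, -0.0, 0.0]
force: [-0.5, 0.8, -1.4]
finger_gap: 27.5
grasp_force: 30.0
```

Call:
servo_tool:
  motion:
    - {"dx":0,"dy":0,"dz":3,"ax":0,"ay":0,"az":0}
    - {"dx":0,"dy":0,"dz":3,"ax":0,"ay":0,"az":0}
    - {"dx":0,"dy":0,"dz":2,"ax":0,"ay":0,"az":0}
    - {"dx":0,"dy":0,"dz":2,"ax":0,"ay":0,"az":0}
    - {"dx":0,"dy":0,"dz":0,"ax":0,"ay":0,"az":0}

```text
t: 25.45
ee_pos: [540.1, -59.0, 110.6]
tcp_rot: [-0.201, 0.98, 0.0, -0.0]
force: [0.1, -0.3, -1.8]
finger_gap: 27.2
grasp_force: 30.0
```

Call:
servo_tool:
  motion:
    - {"dx":0,"dy":0,"dz":1.5,"ax":0,"ay":0,"az":0}
    - {"dx":0,"dy":0,"dz":1.5,"ax":0,"ay":0,"az":0}
    - {"dx":0,"dy":0,"dz":1.5,"ax":0,"ay":0,"az":0}
    - {"dx":0,"dy":0,"dz":0,"ax":0,"ay":0,"az":0}

```text
t: 25.85
ee_pos: [540.1, -59.0, 106.1]
tcp_rot: [-0.201, 0.98, 0.0, -0.0]
force: [1.0, 0.2, -1.3]
finger_gap: 27.7
grasp_force: 30.0
```

Free so far, with the shank 8 mm inside the plate. I'm continuing into the nut hole.

Call:
servo_tool:
  motion:
    - {"dx":0,"dy":-0.5,"dz":1.5,"ax":0,"ay":0,"az":0}
    - {"dx":0,"dy":0,"dz":1.5,"ax":0,"ay":0,"az":0}
    - {"dx":0,"dy":0,"dz":1.5,"ax":0,"ay":0,"az":0}
    - {"dx":0,"dy":0,"dz":1.5,"ax":0,"ay":0,"az":0}
    - {"dx":0,"dy":0,"dz":0,"ax":0,"ay":0,"az":0}

```text
t: 26.35
ee_pos: [540.3, -59.5, 100.1]
tcp_rot: [-0.201, 0.98, 0.0, -0.0]
force: [-0.4, 0.5, -1.3]
finger_gap: 27.3
grasp_force: 30.0
```

Call:
servo_tool:
  motion:
    - {"dx":0,"dy":0,"dz":2,"ax":0,"ay":0,"az":0}
    - {"dx":0,"dy":0,"dz":2,"ax":0,"ay":0,"az":0}
    - {"dx":0,"dy":0,"dz":2,"ax":0,"ay":0,"az":0}
    - {"dx":0,"dy":0,"dz":0,"ax":0,"ay":0,"az":0}

```text
t: 26.75
ee_pos: [540.2, -59.5, 94.0]
tcp_rot: [-0.201, 0.98, 0.0, -0.0]
force: [0.3, 0.3, -0.2]
finger_gap: 27.1
grasp_force: 30.0
```

Call:
servo_tool:
  motion:
    - {"dx":0,"dy":0,"dz":3,"ax":0,"ay":0,"az":0}
    - {"dx":0,"dy":0,"dz":3,"ax":0,"ay":0,"az":0}
    - {"dx":0,"dy":0,"dz":3,"ax":0,"ay":0,"az":0}
    - {"dx":0,"dy":0,"dz":0,"ax":0,"ay":0,"az":0}

```text
t: 27.15
ee_pos: [540.0, -59.4, 84.7]
tcp_rot: [-0.201, 0.98, 0.0, -0.0]
force: [0.5, -0.1, -1.3]
finger_gap: 27.3
grasp_force: 30.0
```

Call:
servo_tool:
  motion:
    - {"dx":0,"dy":0,"dz":3,"ax":0,"ay":0,"az":0}
    - {"dx":0,"dy":0,"dz":3,"ax":0,"ay":0,"az":0}
    - {"dx":0,"dy":0,"dz":3,"ax":0,"ay":0,"az":0}
    - {"dx":0,"dy":0,"dz":3,"ax":0,"ay":0,"az":0}
    - {"dx":0,"dy":0,"dz":0,"ax":0,"ay":0,"az":0}

```text
t: 27.65
ee_pos: [540.1, -59.4, 72.8]
tcp_rot: [-0.201, 0.98, 0.0, -0.0]
force: [-0.6, 0.2, -1.5]
finger_gap: 27.3
grasp_force: 30.0
```

Call:
servo_tool:
  motion:
    - {"dx":0,"dy":0,"dz":0.7,"ax":0,"ay":0,"az":0}
    - {"dx":0,"dy":0,"dz":0.7,"ax":0,"ay":0,"az":0}
    - {"dx":0,"dy":0,"dz":0,"ax":0,"ay":0,"az":0}

```text
t: 27.95
ee_pos: [540.5, -59.6, 72.0]
tcp_rot: [-0.201, 0.98, -0.0, 0.0]
force: [0.6, -0.3, -1.4]
finger_gap: 27.0
grasp_force: 30.0
```

Call:
servo_tool:
  motion:
    - {"dx":0,"dy":0,"dz":0.7,"ax":0,"ay":0,"az":0}
    - {"dx":0,"dy":0,"dz":0,"ax":0,"ay":0,"az":0}

```text
t: 28.15
ee_pos: [540.5, -59.6, 71.3]
tcp_rot: [-0.201, 0.98, 0.0, 0.0]
force: [0.6, -0.7, -1.1]
finger_gap: 27.2
grasp_force: 30.0
```

Call:
servo_tool:
  motion:
    - {"dx":0,"dy":0,"dz":0.7,"ax":0,"ay":0,"az":0}
    - {"dx":0,"dy":0,"dz":0,"ax":0,"ay":0,"az":0}

```text
t: 28.35
ee_pos: [540.5, -59.5, 70.5]
tcp_rot: [-0.201, 0.98, 0.0, -0.0]
force: [-0.3, 0.1, -1.2]
finger_gap: 27.2
grasp_force: 30.0
```

Call:
servo_tool:
  motion:
    - {"dx":0,"dy":0,"dz":0.7,"ax":0,"ay":0,"az":0}
    - {"dx":0,"dy":0,"dz":0,"ax":0,"ay":0,"az":0}

```text
t: 28.55
ee_pos: [540.5, -59.6, 70.2]
tcp_rot: [-0.201, 0.98, -0.0, 0.0]
force: [-1.9, 0.7, 1.9]
finger_gap: 27.3
grasp_force: 30.0
```

Contact came at TCP z 70.2, exactly the predicted seat height. One light press, then release and rise.

Call:
servo_tool:
  motion:
    - {"dx":0,"dy":0,"dz":0.7,"ax":0,"ay":0,"az":0}
    - {"dx":0,"dy":0,"dz":0,"ax":0,"ay":0,"az":0}

```text
t: 28.75
ee_pos: [540.6, -59.6, 70.2]
tcp_rot: [-0.201, 0.98, -0.0, -0.0]
force: [-3.6, 1.2, 6.9]
finger_gap: 27.3
grasp_force: 30.0
```

Call:
servo_tool:
  motion:
    - {"dx":0,"dy":0,"dz":-0.5,"ax":0,"ay":0,"az":0}
    - {"dx":0,"dy":0,"dz":0,"ax":0,"ay":0,"az":0}
    - {"dx":0,"dy":0,"dz":0,"ax":0,"ay":0,"az":0}
    - {"dx":0,"dy":0,"dz":0,"ax":0,"ay":0,"az":0}
    - {"dx":0,"dy":0,"dz":0,"ax":0,"ay":0,"az":0}
  fingers: 60

```text
t: 29.25
ee_pos: [540.5, -59.6, 69.6]
tcp_rot: [-0.201, 0.98, 0.0, -0.0]
force: [0.4, 0.2, 0.3]
finger_gap: 59.9
grasp_force: 0.0
```

Call:
servo_tool:
  motion:
    - {"dx":0,"dy":0,"dz":-20,"ax":0,"ay":0,"az":0}
    - {"dx":0,"dy":0,"dz":-40,"ax":0,"ay":0,"az":0}
    - {"dx":0,"dy":0,"dz":-40,"ax":0,"ay":0,"az":0}
    - {"dx":-30,"dy":0,"dz":-20,"ax":0,"ay":0,"az":0}
    - {"dx":-30,"dy":0,"dz":-10,"ax":0,"ay":0,"az":0}

```text
t: 29.75
ee_pos: [597.6, -36.2, 203.3]
tcp_rot: [-0.201, 0.98, -0.001, 0.002]
force: [0.3, -1.2, -0.4]
finger_gap: 59.8
grasp_force: 0.0
```

Call:
servo_tool:
  motion:
    - {"dx":0,"dy":0,"dz":0,"ax":0,"ay":0,"az":0}
    - {"dx":0,"dy":0,"dz":0,"ax":0,"ay":0,"az":0}

```text
t: 29.95
ee_pos: [595.3, -35.8, 199.1]
tcp_rot: [-0.202, 0.979, 0.0, -0.001]
force: [0.0, -0.7, -0.3]
finger_gap: 59.8
grasp_force: 0.0
```

Run:
```python
from h import *
st();a=ctrl.read_camera("wrist")[60:240,136:376,::-1];t=ctrl.read_camera("scene")[130:300,190:360,::-1]
cv2.imwrite("pics/w9.png",np.hstack([cv2.resize(a,(460,345),interpolation=cv2.INTER_CUBIC),cv2.resize(t,(340,345),interpolation=cv2.INTER_CUBIC)]))
```

```text
t 29.95 p [595.3 -35.8 199.1] F [ 0.  -0.7 -0.3] T [ 0.01  0.02 -0.01] gap 59.8 j [-0.26  0.23  1.55 -0.    1.37 -2.24]
R [[-0.919, -0.395, -0.001], [-0.395, 0.919, -0.0], [0.001, 0.0, -1.0]]
```

View pics/w9.png

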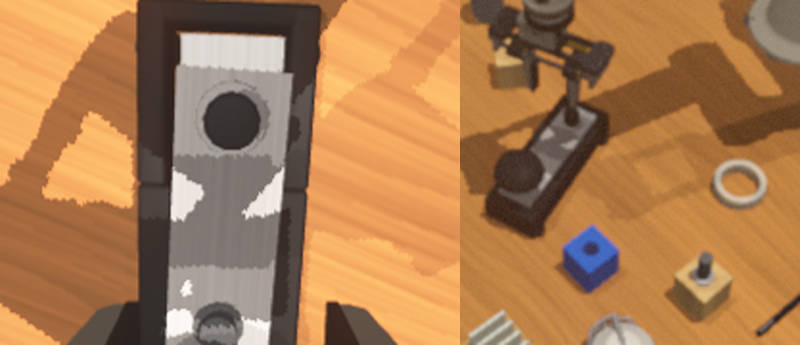

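The last picture shows the bolt's knob and flange flat on the foot plate at (232,120), with the plate aligned. The drift is standing in its wooden block at (703,270), and nothing else has moved. Handing in.

```bash
python3 -c "
from workcell import ctrl
print(ctrl.close_job())"
```

```text
the job is handed in; nothing more can be done
None
```

The job is handed in at about 30 s: the holes were drawn into line with the drift alone (about 13 N at the collar seat, over the 10 N to seat but under the 15 N limit), the drift stands back in its own block, and the bolt is fully home with its flange on the foot plate.

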